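# Slide two reagent bottles into the free cells of a divided crate

## Robot

A 6-joint arm with a two-finger parallel gripper is mounted at the origin on a cart in front of the work surface, level with it; the furniture and walls round the work are solid. World frame = base frame: x ahead of the robot, y to its left, z up, the work surface at z = 0. Lengths are in mm, angles in rad, forces in N, time in s.
With the tool pointing down it reaches from about 350 to 775 mm from the base axis. Payload 7.3 kg.
Tool frame: the origin (TCP) lies at the very end of the fingers, on their centre line; the grasp point (between the pads) lies bot.grip_point_offset behind it (bot.grip_point_offset is the distance from the TCP to the grasp point, in mm); z points along the fingers, y is the line along which they close (so a half turn about z gives the same grasp; the last joint's range is limited). The gripper opens to 92 mm and grips with 3 to 60 N. Pads are 19 mm wide; open, the fingers measure 130 mm over their backs; the gripper's body (75 mm by 190 mm) begins 47 mm behind the grasp point.
Start: joints at [-0.146, 0.342, 1.524, -0, 1.275, -0.146], TCP at [525.019, 0.019, 226.741] pointing down, gripper open.
Joint ranges: [-2.53, 2.53], [-0.77, 2.02], [0.04, 2.7], [-1, 4.14], [0.28, 2.66], [-3.11, 3.11]. Speed limits (rad/s): [2.57, 2.57, 3.14, 3.14, 3.14, 3.14].

## Interface

Orientations are given as [roll, pitch, yaw] about the fixed x, y, z axes, in that order (R = Rz(yaw) Ry(pitch) Rx(roll)).
In Python, from plant import bot gives the robot as it stands. The module is installed in compiled form; this text tells all that it offers.
- The arm moves only by the tool carry_out, never from a script. Its argument "plan" is a list of rows, each an object of numbers: "tx", "ty", "tz": the shift along the world's x, y, z in mm; "rx", "ry", "rz": the turn, a rotation vector about the world's x, y, z in rad. A call has 1 to 12 rows; each row shifts and turns the commanded pose from where the row before left it; what a row does not reach is not made up. A row lasts 1/10 s, in which the tool goes at most 50 mm and 8.59 degrees, less where a joint would pass 70% of its speed; a pose out of reach is approached as far as the arm can. A call with a gripper value outside its range is refused whole. "gripper" is the closure, from 0 (fully open) to 1 (shut), set as the call begins (left out, the last holds). The fingers move at their own pace and stop on an object; the grip force is fixed at half the most. Time passes only in rows, so rows that do not move let the fingers close. It gives the time, the measured TCP pose, the force, the opening and the grip force at its end, in the units of the state.
- bot.get_obs(): the state, without advancing time (a new reading comes with each control period).
- bot.capture(name): name is "scene" or "side" or "wrist"; returns the picture (384x512x3 uint8, red, green, blue); there is no depth.
- bot.camera_model(name): a dict with "camera_matrix" (3x3 intrinsics, pixels), "R" (3x3) and "t" (3): a world point X has camera coordinates R X + t. Camera axes: x right, y down, z forward; pixel columns grow to the right and rows downward; lengths in mm; the calibration is good to about 2 mm. A picture is of the moment at which its call begins: read the wrist's pose just before it. camera_model takes no time and is no camera call; for the wrist camera it gives the pose at the moment of the call.
- bot.close_job(): hands the job in; it is judged then, once.
The state is a dict: "time": time; "joint_positions": joint angles; "dq": joint speeds; "tau": joint torques, N m; "tool_pos": TCP position; "tcp_rot": TCP orientation; "contact_force": force on the tool from outside, world axes, zero at the start; "moment": the same for the moment, N m; "grip_width": finger opening in mm; "finger_force": force on a finger pad.
Only numpy, scipy, OpenCV 4.12 (cv2) and the standard library are available. Lean on these libraries where they do the work, as an engineer would, in place of code of your own. Each camera call takes 0.05 s, during which the arm holds its last target. There are 200 camera calls.

## Task

Push the two bottles standing in front of the divided crate along the worktop into the crate's two empty cells, one bottle in each, fully in so that neither stands out past the front edges of the dividers. Keep them upright and on the worktop, do not lift them, and leave the bottle already in the crate and the timer and culture dish beside the work where they are.

Things in the scene. Friction and masses are not known exactly. Their poses are not given: they have to be found in the camera images.
- crate: Grey crate fixed to the worktop, open at front and top, no floor: bottles slide in on the worktop. Three cells side by side along y, each 70 mm wide inside, 72 deep, 75 apart; dividers 5 thick, 60 high (48 over the front 16), round-ended; back wall 5 thick, 82 high. Origin: on the worktop, mid-mouth of the middle cell, level with the divider fronts; x into the cells (away from the robot), y left.
- cell_left (a point): Point on the worktop in the middle of the mouth of the left cell, level with the divider fronts; axes as the crate's. This cell is already taken by bottle_parked. A foot 3 mm thick stands out 17 mm on each outer side of the crate.
- cell_middle (a point): The same point of the middle cell (empty at the start).
- cell_right (a point): The same point of the right cell (empty at the start). To the right of the crate stands a fixed bench centrifuge about 0.15 m high, its nearest corner at about x 0.53, y 0.17 m and its front at about x 0.42, y 0.07 m: keep the gripper clear of it. A tube rack about 0.16 m high stands close behind the crate.
- bottle_a: Upright glass screw-cap bottle, loose, 0.1 to 0.25 kg, one of the two standing on the worktop in front of the crate. 56 mm in diameter up to z = 62 mm, then a blue screw cap 52 mm in diameter up to z = 104 mm (97 mm of it solid). Origin: centre of the underside, z up.
- bottle_b: The other loose bottle in front of the crate, of the same size: 56 mm in diameter up to z = 62 mm, then a blue screw cap 52 mm in diameter up to z = 104 mm (97 mm of it solid). Origin: centre of the underside, z up. Either of the two may stand on the left; either may go into either empty cell.
- bottle_parked: A third bottle of the same size, which stands loose in the left cell from the start and stays there: 56 mm in diameter up to z = 62 mm, then a blue screw cap 52 mm in diameter up to z = 104 mm (97 mm of it solid). Origin: centre of the underside, z up.
- timer: White bench timer lying on the worktop to the right of the work, 64 x 64 x 18 mm; bystander. Origin: centre of the underside.
- dish: Closed culture dish lying on the worktop to the left of the work, 91 mm in diameter, 14 mm high; bystander. Origin: centre of the underside.
Things that resemble listed ones, but are neither listed nor needed, are in the scene too. Leave any pink look-alike of the bottle_a alone.

How it is judged (in metres and radians):
At the end, for the whole second after the job is handed in: Both front bottles stand upright (0.1 rad) and at rest on the worktop, one in the middle and one in the right cell, centre at least 26 mm behind the divider fronts (28 is flush) and within 15 mm of the cell's middle line; the third bottle still stands so in the left cell (((x of bottle_a in the frame of cell_middle between 0.026 and 0.055 m and y of bottle_a in the frame of cell_middle between -0.015 and 0.015 m and x of bottle_b in the frame of cell_right between 0.026 and 0.055 m and y of bottle_b in the frame of cell_right between -0.015 and 0.015 m) or (x of bottle_a in the frame of cell_right between 0.026 and 0.055 m and y of bottle_a in the frame of cell_right between -0.015 and 0.015 m and x of bottle_b in the frame of cell_middle between 0.026 and 0.055 m and y of bottle_b in the frame of cell_middle between -0.015 and 0.015 m)) and x of bottle_parked in the frame of cell_left between 0.026 and 0.055 m and y of bottle_parked in the frame of cell_left between -0.015 and 0.015 m and angle between each of bottle_a, bottle_b, bottle_parked's own z axis and vertical below 0.1 rad and height (world z) of each of bottle_a, bottle_b, bottle_parked below 0.008 m and linear speed of each of bottle_a, bottle_b, bottle_parked below 0.02 m/s); the robot touches nothing.
It fails at once if a bottle is lifted off the worktop (its underside more than 20 mm up) (height (world z) of any of bottle_a, bottle_b, bottle_parked above 0.02 m).
It fails at once if a bottle is tipped by more than 0.5 rad (angle between any of bottle_a, bottle_b, bottle_parked's own z axis and vertical above 0.5 rad).
It fails at once if the parked bottle is moved by more than 15 mm (distance of bottle_parked from where it was at the start of the episode above 0.015 m).
It fails at once if the timer or the culture dish is moved by more than 20 mm (distance of any of timer, dish from where it was at the start of the episode above 0.02 m).
It also fails if it takes over 72 s, if anything falls off the work surface, if the arm or the gripper's body presses on something with over 40 N, if the wrist force passes 120 N, or if a joint passes its speed limit or range.

## Working session

There is one attempt and no reset: what is moved stays moved. The work goes in short steps, Python scripts to look and compute and a tool call to move; the robot and the scene stay as the last step left them, time stands still between calls to the robot, and variables do not carry over. Pictures are saved under pics/ and viewed, at most 10 in all, crops included, and the job is handed in when it is done.

Besides the shell and the picture viewer there is one more tool, called after ">>>" as a command line: name --argument value ..., lists and objects as JSON in quotes. carry_out: Moves the arm, as the interface text tells. Its arguments: {"type":"object","properties":{"plan":{"type":"array"},"gripper":{"type":"number"}},"required":["plan"]}

```bash
mkdir -p pics; cat > h.py <<'E'
import numpy as np, cv2
from plant import bot
def snap(n,f):
    m=bot.camera_model(n); im=bot.capture(n); cv2.imwrite('pics/'+f,im[:,:,::-1]); return im,m
def ray(m,u,v,z):
    K,R,t=[np.array(m[k],float) for k in('camera_matrix','R','t')]
    d=R.T@np.linalg.inv(K)@[u,v,1]; c=-R.T@t
    return c+d*(z-c[2])/d[2]
def proj(m,X):
    K,R,t=[np.array(m[k],float) for k in('camera_matrix','R','t')]
    p=K@(R@np.array(X,float)+t); return p[:2]/p[2]
E
python3 - <<'E'
from h import *
o=bot.get_obs();print(o['time'],o['tool_pos'],o['tcp_rot'],o['grip_width'],bot.grip_point_offset)
for n in('scene','side','wrist'):
    im,m=snap(n,n+'0.png'); print(n,-np.array(m['R']).T@m['t'])
a=cv2.imread('pics/scene0.png');b=cv2.imread('pics/side0.png');c=cv2.imread('pics/wrist0.png')
E
```

```text
0.0 [5.24591832e+02 7.76986803e-02 2.26040836e+02] [-3.14004689e+00 -2.36345650e-04  1.57073925e+00] 92.25211091735159 18.8
scene [-529.26067235  830.78364881  849.97429307]
side [ 258.09715827 1464.01513999  848.40504861]
wrist [524.68797291  73.12398031 383.71816633]
```

View pics/scene0.png

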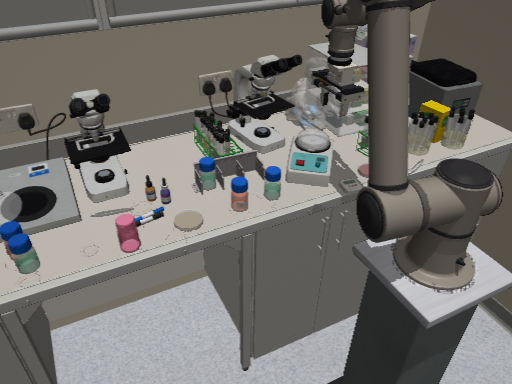

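View pics/side0.png

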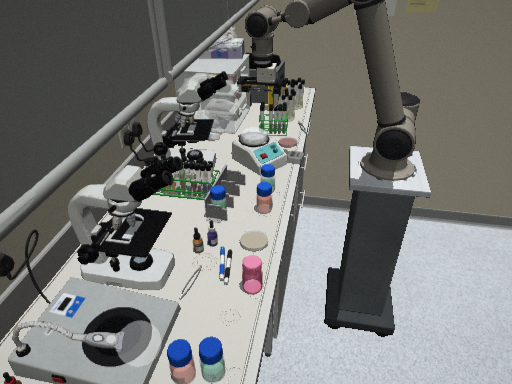

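View pics/wrist0.png

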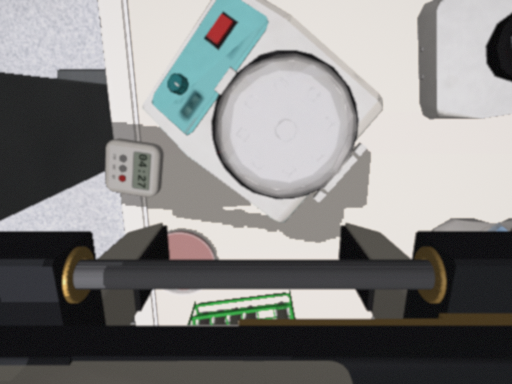

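Scene view: the front bottles are at about (240,193) and (272,183), and the parked bottle is in the crate at (207,173). Decoys are the pink one (127,232) and two bottles far left (12,240) and (25,253). The side view shows the same front bottles at (264,197) and (268,178). I'll take one close crop of both views.

```bash
python3 - <<'E'
from h import *
a=cv2.imread('pics/scene0.png')[135:225,165:295];b=cv2.imread('pics/side0.png')[145:245,185:315]
b=b[:90]
cv2.imwrite('pics/c0.png',np.hstack([cv2.resize(x,None,fx=3,fy=6) if 0 else cv2.resize(x,(400,277),interpolation=cv2.INTER_CUBIC) for x in(a,b)]))
# blue caps
for n in('scene','side'):
    im=cv2.imread(f'pics/{n}0.png').astype(int)
    mk=((im[:,:,0]>90)&(im[:,:,2]<60)&(im[:,:,0]-im[:,:,1]>40)).astype(np.uint8)
    k,l,s,c=cv2.connectedComponentsWithStats(mk)
    print(n,[(s[i].tolist(),c[i].round(1).tolist()) for i in range(1,k) if s[i][4]>25])
E
```

```text
scene [([199, 157, 15, 15, 156], [206.3, 163.5]), ([266, 166, 15, 16, 160], [273.1, 172.9]), ([30, 169, 19, 8, 49], [39.4, 172.8]), ([232, 177, 15, 16, 182], [238.9, 183.7]), ([154, 207, 10, 6, 32], [158.4, 209.7]), ([0, 221, 28, 33, 495], [13.4, 235.8])]
side [([262, 164, 13, 13, 106], [268.2, 169.3]), ([257, 182, 15, 14, 149], [264.3, 188.0]), ([210, 185, 15, 15, 155], [217.1, 191.4]), ([220, 247, 5, 8, 26], [222.0, 251.1]), ([220, 265, 4, 9, 34], [221.5, 268.8]), ([66, 297, 19, 20, 129], [74.9, 305.9]), ([199, 337, 23, 28, 436], [210.1, 349.0]), ([167, 340, 24, 27, 414], [178.5, 350.7])]
```

View pics/c0.png

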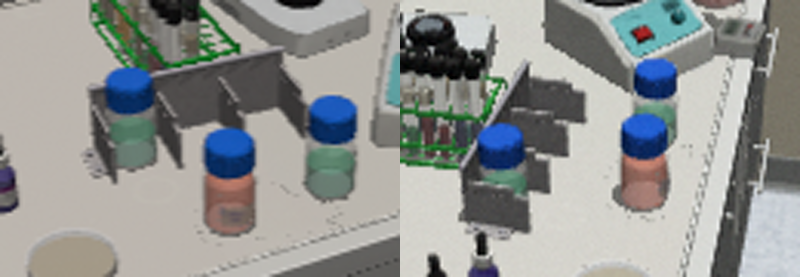

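The crop confirms the choice. The front bottles are the orange one (230,180 in the crop) and the green one (332,150). The parked green one sits in the left cell, and the middle and right cells are empty. Next I triangulate.

```bash
python3 - <<'E'
from h import *
ms,md=bot.camera_model('scene'),bot.camera_model('side')
P=lambda m:np.array(m['camera_matrix'])@np.c_[np.array(m['R']),np.array(m['t'])]
for n,a,b in(('parked',(206.3,164.2),(217.1,191.8)),('orange',(239,184.3),(264.4,188.4)),('green',(273.2,173.5),(268.2,169.8))):
    X=cv2.triangulatePoints(P(ms),P(md),np.array(a,float),np.array(b,float))[:,0];print(n,(X[:3]/X[3]).round(1))
for p in((202.4,193.5),(222.9,188.6),(264,178)):print(ray(ms,*p,0).round(1))
# wrist camera offset in tool frame
m=bot.camera_model('wrist');print(np.array(m['R']).round(3),m['camera_matrix'])
E
```

```text
parked [601.8 428.   85.1]
orange [446.8 380.8  87.5]
green [455.1 255.8  85.8]
[562.6 462.5   0. ]
[558.7 389.7   0. ]
[554.6 234.2   0. ]
[[ 1.    -0.    -0.002]
 [ 0.    -0.962  0.271]
 [-0.002 -0.271 -0.962]] [[319.58547374   0.         253.62103949]
 [  0.         319.58547374 190.45024229]
 [  0.           0.           1.        ]]
```

>>> carry_out --plan '[{"ty":40},{"ty":45},{"ty":45,"tx":5},{"ty":45},{"ty":45},{"ty":45},{"ty":20},{},{}]' --gripper 0.78

```text
invalid input at $.plan[0]: expected keys tx, ty, tz, rx, ry, rz
```

```bash
python3 - <<'E'
from h import *
o=bot.get_obs();print(o['time'],o['tool_pos'],o['tcp_rot'],o['grip_width'])
im,m=snap('wrist','w1.png')
import pickle;pickle.dump(m,open('w1.pkl','wb'))
E
```

```text
0.15 [5.24705608e+02 7.35143405e-02 2.26201191e+02] [-3.14043048e+00 -1.80041197e-04  1.57077019e+00] 91.48625602148435
```

View pics/w1.png

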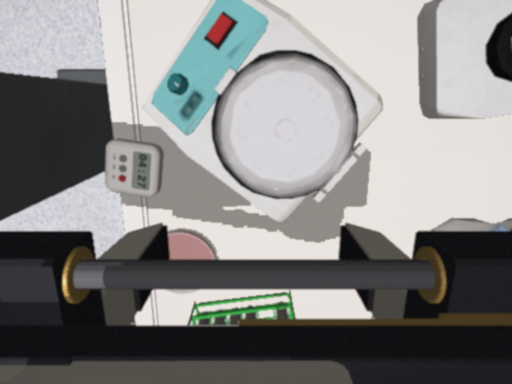

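The move was refused because every row needs all six keys. The picture is the same as before, so nothing moved.

>>> carry_out --plan '[{"tx":0,"ty":40,"tz":0,"rx":0,"ry":0,"rz":0},{"tx":0,"ty":45,"tz":0,"rx":0,"ry":0,"rz":0},{"tx":5,"ty":45,"tz":0,"rx":0,"ry":0,"rz":0},{"tx":0,"ty":45,"tz":0,"rx":0,"ry":0,"rz":0},{"tx":0,"ty":45,"tz":0,"rx":0,"ry":0,"rz":0},{"tx":0,"ty":45,"tz":0,"rx":0,"ry":0,"rz":0},{"tx":0,"ty":20,"tz":0,"rx":0,"ry":0,"rz":0},{"tx":0,"ty":0,"tz":0,"rx":0,"ry":0,"rz":0},{"tx":0,"ty":0,"tz":0,"rx":0,"ry":0,"rz":0}]' --gripper 0.78

```text
time: 1.1
tool_pos: [529.7, 284.9, 226.3]
tcp_rot: [-3.141, 0.001, 1.572]
contact_force: [0.1, -0.0, -0.4]
grip_width: 24.9
finger_force: 0.0
```

```bash
python3 - <<'E'
from h import *
o=bot.get_obs();print(o['time'],o['tool_pos'],o['tcp_rot'],o['grip_width'])
im,m=snap('wrist','w2.png')
import pickle;pickle.dump(m,open('w2.pkl','wb'))
E
```

```text
1.1 [529.73673671 284.91348676 226.27145036] [-3.14091778e+00  8.19376277e-04  1.57181882e+00] 24.939571575491236
```

View pics/w2.png

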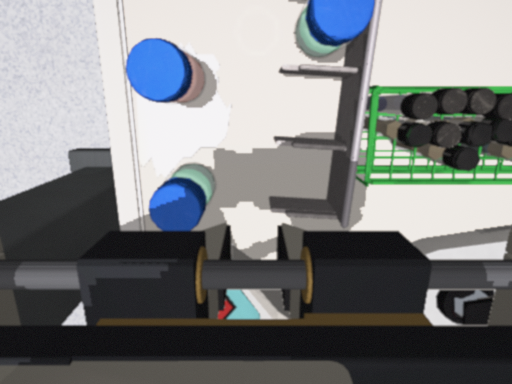

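The wrist view shows the orange bottle's cap at about (158,70), the green cap at about (178,206), the parked one at (340,12), and the divider front tops near (281,70), (275,139) and (271,206).

```bash
python3 - <<'E'
from h import *
import pickle;m=pickle.load(open('w2.pkl','rb'))
for p in((281,70),(275,139),(271,206)):print('div',ray(m,*p,48).round(1))
im=cv2.imread('pics/w2.png').astype(int)
mk=((im[:,:,0]>90)&(im[:,:,2]<60)&(im[:,:,0]-im[:,:,1]>60)).astype(np.uint8)
k,l,s,c=cv2.connectedComponentsWithStats(mk)
for i in range(1,k):
    if s[i][4]>500: print('cap',c[i].round(1),s[i],ray(m,*c[i],100).round(1))
from scipy.optimize import least_squares
# predicted silhouette fit: blob centroid of cap cylinder
def cent(x,y):
    a=np.linspace(0,2*np.pi,60);pts=[proj(m,(x+26*np.cos(t),y+26*np.sin(t),z)) for z in(70,104) for t in a]
    h=cv2.convexHull(np.array(pts,np.float32));M=cv2.moments(h);return np.array([M['m10'],M['m01']])/M['m00']
for i in range(1,k):
    if s[i][4]>500 and s[i][1]>0: print(least_squares(lambda q:cent(*q)-c[i],ray(m,*c[i],100)[:2],diff_step=1e-3).x)
E
```

```text
div [556.2 386.6  48. ]
div [551.5 318.9  48. ]
div [548.5 245.2  48. ]
cap [344.4  20.8] [311   0  63  41 613] [602.  419.3 100. ]
cap [176.6 210.4] [ 150  183   51   47 1519] [456.9 258.2 100. ]
[454.8067113  254.74956485]
```

```bash
python3 - <<'E'
from h import *
im=cv2.imread('pics/w2.png')[0:230,110:390]
cv2.imwrite('pics/c2.png',cv2.resize(im,(700,575),interpolation=cv2.INTER_CUBIC))
E
```

```text
(no output)
```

View pics/c2.png

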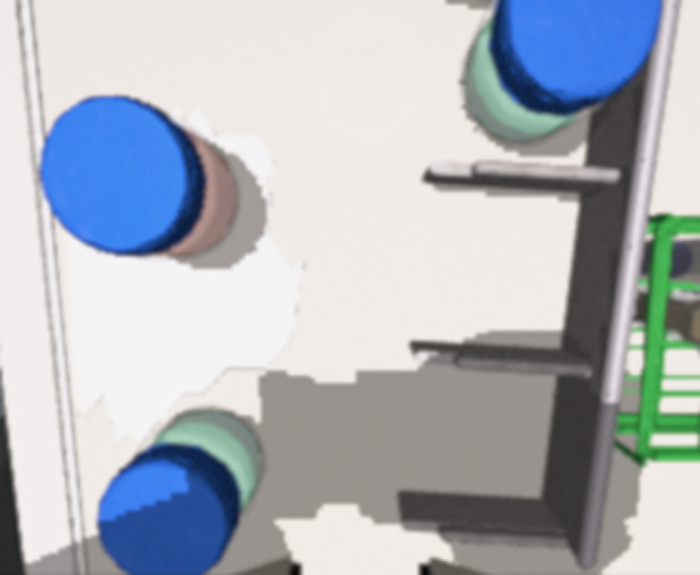

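```bash
python3 - <<'E'
from h import *
import pickle;m=pickle.load(open('w2.pkl','rb'))
for p in((282,68.4),(276,142.4),(271,207.5)):print('div',ray(m,*p,48).round(1))
for p in((300,67.5),(294,144.5),(287.5,212)):print('div60',ray(m,*p,60).round(1))
print('orange',ray(m,156,69.6,104).round(1))
for x,y in((560,462),(556,387),(552,312),(548,238)):print(proj(m,(x,y,0)).round(1),proj(m,(x,y,48)).round(1),proj(bot.camera_model('scene'),(x,y,0)).round(1))
E
```

```text
div [557.1 388.1  48. ]
div [552.6 315.4  48. ]
div [548.5 243.4  48. ]
div60 [573.2 387.8  60. ]
div60 [570.1 314.8  60. ]
div60 [565.6 242.5  60. ]
orange [449.  382.1 104. ]
[282.7  -1.2] [287.1 -17. ] [202.8 193.9]
[277.4  73.5] [280.9  69.6] [224.  188.8]
[272.8 140.1] [275.3 145.6] [244.4 183.9]
[268.6 199.2] [270.5 212.1] [263.9 179.2]
```

Dividers lie at y ≈ 388, 314 and 241, with the mouth at x ≈ 555 (middle) and 551 (right) and crate yaw ≈ -0.06. Orange stands at (448,381), green at (455,255). I'll push orange into the middle first, coming from behind with the fingers tilted forward and nearly shut.

>>> carry_out --plan '[{"tx":-14,"ty":11,"tz":0,"rx":0,"ry":0,"rz":0.137},{"tx":-14,"ty":11,"tz":0,"rx":0,"ry":0,"rz":0.137},{"tx":-14,"ty":11,"tz":0,"rx":0,"ry":0,"rz":0.137},{"tx":-14,"ty":11,"tz":0,"rx":0,"ry":0,"rz":0.137},{"tx":-14,"ty":11,"tz":0,"rx":0,"ry":0,"rz":0.137},{"tx":-14,"ty":11,"tz":0,"rx":0,"ry":0,"rz":0.137},{"tx":-14,"ty":11,"tz":0,"rx":0,"ry":0,"rz":0.137},{"tx":-14,"ty":11,"tz":0,"rx":0,"ry":0,"rz":0.137},{"tx":-14,"ty":10,"tz":0,"rx":0,"ry":0,"rz":0.137},{"tx":-10,"ty":10,"tz":0,"rx":0,"ry":0,"rz":0.137},{"tx":0,"ty":0,"tz":0,"rx":0,"ry":0,"rz":0},{"tx":0,"ty":0,"tz":0,"rx":0,"ry":0,"rz":0}]'

```text
time: 2.35
tool_pos: [394.7, 392.0, 226.9]
tcp_rot: [3.142, 0.001, 2.936]
contact_force: [0.9, 0.1, 0.2]
grip_width: 20.3
finger_force: 0.0
```

>>> carry_out --plan '[{"tx":0,"ty":0,"tz":-40,"rx":-0.021,"ry":-0.101,"rz":0},{"tx":0,"ty":0,"tz":-40,"rx":-0.021,"ry":-0.101,"rz":0},{"tx":0,"ty":0,"tz":-40,"rx":-0.021,"ry":-0.101,"rz":0},{"tx":0,"ty":0,"tz":-30,"rx":0,"ry":0,"rz":0},{"tx":0,"ty":0,"tz":0,"rx":0,"ry":0,"rz":0},{"tx":0,"ty":0,"tz":0,"rx":0,"ry":0,"rz":0}]'

```text
time: 2.95
tool_pos: [395.2, 392.7, 77.4]
tcp_rot: [-3.141, 0.31, 2.938]
contact_force: [-0.2, 0.1, 0.8]
grip_width: 20.3
finger_force: 0.0
```

```bash
python3 - <<'E'
from h import *
from scipy.spatial.transform import Rotation as R
o=bot.get_obs();print(o['time'],o['tool_pos'],o['joint_positions'],o['contact_force'],o['grip_width']);print(R.from_euler('xyz',o['tcp_rot']).as_matrix().round(2))
E
```

```text
2.95 [395.24800047 392.70908256  77.38467183] [ 0.79117485  0.51233248  1.77263532 -0.39650847  0.7244819  -0.29459425] [-0.1568349   0.12166907  0.7531909 ] 20.341691456527393
[[-0.93  0.2   0.3 ]
 [ 0.19  0.98 -0.06]
 [-0.3  -0.   -0.95]]
```

>>> carry_out --plan '[{"tx":0,"ty":0,"tz":-27,"rx":0,"ry":0,"rz":0},{"tx":0,"ty":0,"tz":0,"rx":0,"ry":0,"rz":0},{"tx":9,"ty":-2,"tz":0,"rx":0,"ry":0,"rz":0},{"tx":8,"ty":-2,"tz":0,"rx":0,"ry":0,"rz":0},{"tx":4,"ty":-1,"tz":0,"rx":0,"ry":0,"rz":0},{"tx":5,"ty":-2,"tz":0,"rx":0,"ry":0,"rz":0},{"tx":6,"ty":-2,"tz":0,"rx":0,"ry":0,"rz":0},{"tx":7,"ty":-3,"tz":0,"rx":0,"ry":0,"rz":0},{"tx":7,"ty":-3,"tz":0,"rx":0,"ry":0,"rz":0},{"tx":7,"ty":-3,"tz":0,"rx":0,"ry":0,"rz":0},{"tx":0,"ty":0,"tz":0,"rx":0,"ry":0,"rz":0},{"tx":0,"ty":0,"tz":0,"rx":0,"ry":0,"rz":0}]'

```text
time: 4.15
tool_pos: [447.3, 374.5, 49.4]
tcp_rot: [-3.14, 0.309, 2.941]
contact_force: [-0.3, 0.3, 0.6]
grip_width: 20.2
finger_force: 0.0
```

```bash
cat > look.py <<'E'
from h import *
import sys
o=bot.get_obs();print(o['time'],o['tool_pos'],o['contact_force'])
P=lambda m:np.array(m['camera_matrix'])@np.c_[np.array(m['R']),np.array(m['t'])]
ims={}
for n in('scene','side'):
    im,m=snap(n,f'{sys.argv[1]}_{n}.png'); im=im[:,:,::-1].astype(int); ims[n]=im
    mk=((im[:,:,0]>90)&(im[:,:,2]<60)&(im[:,:,0]-im[:,:,1]>40)).astype(np.uint8)
    k,l,s,c=cv2.connectedComponentsWithStats(mk)
    for i in range(1,k):
        if s[i][4]>60 and s[i][0]>190: print(n,s[i],c[i].round(1),ray(m,*c[i],85.5).round(1))
h=[cv2.resize(ims[n][a:a+90,b:b+130].astype(np.uint8),(400,277),interpolation=cv2.INTER_CUBIC) for n,a,b in(('scene',135,165),('side',145,185))]
cv2.imwrite(f'pics/{sys.argv[1]}.png',np.hstack(h))
E
python3 look.py l1
```

```text
4.15 [447.25831793 374.54404477  49.44742329] [-0.26133529  0.32896733  0.55012214]
scene [199 157  16  15 155] [206.2 163.4] [604.  427.7  85.5]
side [210 185  15  15 163] [217.1 191.7] [602.8 425.6  85.5]
side [199 337  24  28 469] [210.2 349.8] [ 455.2 1003.1   85.5]
```

View pics/l1.png

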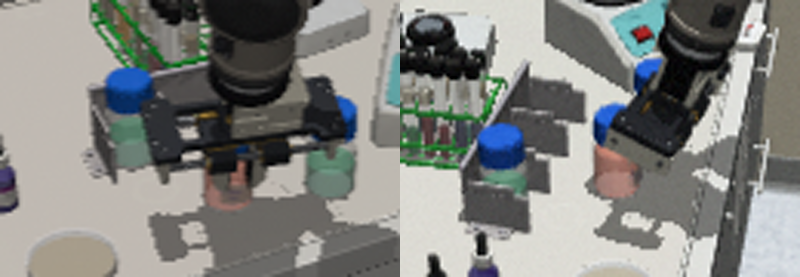

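Orange stands upright in the finger cradle, having moved ahead (about (228,180) in the crop). Green looks untouched. Continuing.

>>> carry_out --plan '[{"tx":6,"ty":-2,"tz":0,"rx":0,"ry":0,"rz":0},{"tx":7,"ty":-3,"tz":0,"rx":0,"ry":0,"rz":0},{"tx":7,"ty":-3,"tz":0,"rx":0,"ry":0,"rz":0},{"tx":7,"ty":-3,"tz":0,"rx":0,"ry":0,"rz":0},{"tx":7,"ty":-2.5,"tz":0,"rx":0,"ry":0,"rz":0},{"tx":6,"ty":-1,"tz":0,"rx":0,"ry":0,"rz":0.02},{"tx":6,"ty":-1,"tz":0,"rx":0,"ry":0,"rz":0.02},{"tx":6,"ty":-1,"tz":0,"rx":0,"ry":0,"rz":0.02},{"tx":6,"ty":-1,"tz":0,"rx":0,"ry":0,"rz":0.02},{"tx":5,"ty":-1,"tz":0,"rx":0,"ry":0,"rz":0.02},{"tx":0,"ty":0,"tz":0,"rx":0,"ry":0,"rz":0},{"tx":0,"ty":0,"tz":0,"rx":0,"ry":0,"rz":0}]'

```text
time: 5.45
tool_pos: [510.3, 356.1, 49.6]
tcp_rot: [-3.14, 0.309, 3.04]
contact_force: [0.3, 0.3, -0.3]
grip_width: 20.2
finger_force: 0.1
```

```bash
python3 look.py l2
```

```text
5.45 [510.31757529 356.08353724  49.5975488 ] [ 0.29331564  0.30316616 -0.33753057]
scene [199 157  13  15 133] [205.3 164.1] [601.2 431.9  85.5]
scene [269 166  12  11  74] [274.8 170.9] [466.3 243.8  85.5]
side [210 185  15  15 167] [217.3 191.8] [601.9 426.3  85.5]
side [199 337  23  28 465] [210.2 349.7] [ 455.2 1002.9   85.5]
```

View pics/l2.png

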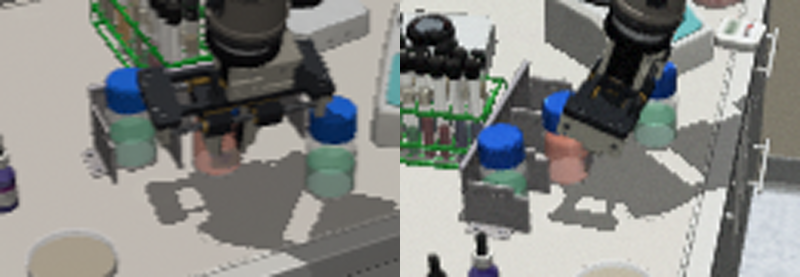

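Orange is upright, entering the middle mouth (about (217,150) left, (565,160) right in the crop). The parked and green bottles are undisturbed. I'll finish the push, then back out.

>>> carry_out --plan '[{"tx":5,"ty":0,"tz":0,"rx":0,"ry":0,"rz":0.02},{"tx":6,"ty":-1,"tz":0,"rx":0,"ry":0,"rz":0.02},{"tx":6,"ty":0,"tz":0,"rx":0,"ry":0,"rz":0},{"tx":6,"ty":-1,"tz":0,"rx":0,"ry":0,"rz":0},{"tx":6,"ty":0,"tz":0,"rx":0,"ry":0,"rz":0},{"tx":6,"ty":-1,"tz":0,"rx":0,"ry":0,"rz":0},{"tx":6,"ty":0,"tz":0,"rx":0,"ry":0,"rz":0},{"tx":4,"ty":-1,"tz":0,"rx":0,"ry":0,"rz":0},{"tx":2,"ty":0,"tz":0,"rx":0,"ry":0,"rz":0},{"tx":0,"ty":0,"tz":0,"rx":0,"ry":0,"rz":0},{"tx":0,"ty":0,"tz":0,"rx":0,"ry":0,"rz":0}]'

```text
time: 6.65
tool_pos: [557.0, 352.5, 49.6]
tcp_rot: [-3.14, 0.309, 3.081]
contact_force: [-0.8, -0.4, -0.3]
grip_width: 20.2
finger_force: 0.3
```

>>> carry_out --plan '[{"tx":-10,"ty":0,"tz":0,"rx":0,"ry":0,"rz":0},{"tx":-20,"ty":0,"tz":0,"rx":0,"ry":0,"rz":0},{"tx":-20,"ty":0,"tz":30,"rx":0,"ry":0,"rz":0},{"tx":-20,"ty":0,"tz":40,"rx":0,"ry":0,"rz":0},{"tx":-20,"ty":0,"tz":40,"rx":0,"ry":0,"rz":0.03},{"tx":-20,"ty":-15,"tz":20,"rx":0,"ry":0,"rz":0.03},{"tx":-15,"ty":-20,"tz":0,"rx":0,"ry":0,"rz":0.03},{"tx":-15,"ty":-30,"tz":0,"rx":0,"ry":0,"rz":0.03},{"tx":-10,"ty":-30,"tz":0,"rx":0,"ry":0,"rz":0.03},{"tx":0,"ty":-10,"tz":0,"rx":0,"ry":0,"rz":0.03},{"tx":0,"ty":0,"tz":0,"rx":0,"ry":0,"rz":0},{"tx":0,"ty":0,"tz":0,"rx":0,"ry":0,"rz":0}]'

```text
time: 7.85
tool_pos: [407.1, 247.7, 180.1]
tcp_rot: [-3.141, 0.311, -3.024]
contact_force: [0.5, 0.7, 0.7]
grip_width: 20.4
finger_force: 0.0
```

```bash
python3 look.py l3; python3 -c "
from h import *
o=bot.get_obs();print(o['tcp_rot'])
s=bot.camera_model('scene')
for q in((590,349,70),(590,349,104)):print(proj(s,q),proj(bot.camera_model('side'),q))"
```

```text
7.85 [407.12473751 247.70208946 180.11815862] [0.53445261 0.72226863 0.66302315]
scene [222 153  16  15 166] [229.5 159.2] [595.1 347.1  85.5]
scene [199 157  16  15 162] [206.3 163.7] [602.3 427.9  85.5]
scene [266 166  15  14 126] [272.4 171.4] [467.4 252.1  85.5]
side [262 165  13  12 103] [267.7 169.6] [457.1 254.4  85.5]
side [210 173  23  27 298] [220.9 185.9] [599.2 389.6  85.5]
side [199 337  23  28 456] [210.1 349.5] [ 455.5 1002.5   85.5]
[-3.14065037  0.31004215 -3.02235039]
[229.68474427 163.90697874] [226.65008751 183.47520084]
[229.47702772 155.30913054] [226.16426048 175.49126161]
```

View pics/l3.png

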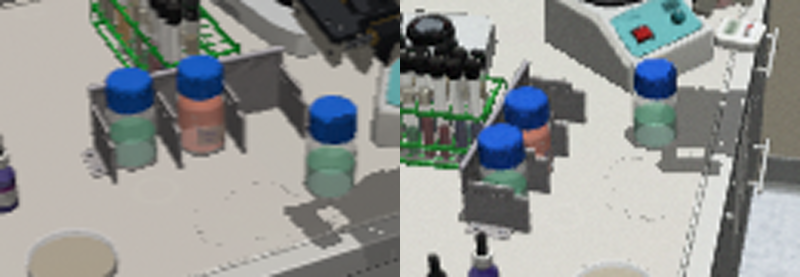

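Orange is in the middle cell, upright, at about (593,349), so about 37 mm deep. Green still stands at (455,255), and parked is unmoved. Before pushing green I check the centrifuge clearance numerically.

```bash
python3 - <<'E'
from h import *
m=bot.camera_model('wrist');m=dict(m)
m['R']=np.array([[1,0,-.002],[0,-.962,.271],[-.002,-.271,-.962]]);m['t']=-m['R']@np.array([524.7,73.1,383.7])
for p in((382,100),(225,0),(265,5)):
  for z in(30,60,100):print(p,z,ray(m,*p,z).round(0)[:2])
E
```

```text
(382, 100) 30 [661.  74.]
(382, 100) 60 [649.  74.]
(382, 100) 100 [634.  74.]
(225, 0) 30 [496. 168.]
(225, 0) 60 [498. 160.]
(225, 0) 100 [502. 150.]
(265, 5) 30 [535. 164.]
(265, 5) 60 [534. 156.]
(265, 5) 100 [533. 146.]
```

>>> carry_out --plan '[{"tx":-4,"ty":-4,"tz":-30,"rx":0,"ry":0,"rz":0.05},{"tx":-3,"ty":-3,"tz":-40,"rx":0,"ry":0,"rz":0.05},{"tx":0,"ty":0,"tz":-40,"rx":0,"ry":0,"rz":0.03},{"tx":0,"ty":0,"tz":-20,"rx":0,"ry":0,"rz":0},{"tx":0,"ty":0,"tz":0,"rx":0,"ry":0,"rz":0},{"tx":9,"ty":2,"tz":0,"rx":0,"ry":0,"rz":0},{"tx":8,"ty":2,"tz":0,"rx":0,"ry":0,"rz":0},{"tx":4,"ty":1,"tz":0,"rx":0,"ry":0,"rz":0},{"tx":5,"ty":2,"tz":0,"rx":0,"ry":0,"rz":0},{"tx":6,"ty":2,"tz":0,"rx":0,"ry":0,"rz":0},{"tx":0,"ty":0,"tz":0,"rx":0,"ry":0,"rz":0},{"tx":0,"ty":0,"tz":0,"rx":0,"ry":0,"rz":0}]'

```text
time: 9.15
tool_pos: [432.2, 249.6, 49.9]
tcp_rot: [-3.14, 0.31, -2.892]
contact_force: [-0.4, -0.2, -0.8]
grip_width: 20.1
finger_force: 0.0
```

```bash
python3 look.py l4; python3 -c "
from h import *
print(bot.get_obs()['tcp_rot'])"
```

```text
9.15 [432.20933939 249.55974779  49.86744619] [-0.3718926  -0.24171342 -0.75465194]
scene [222 153  16  15 169] [229.4 159.2] [594.8 347.4  85.5]
scene [199 157  16  15 164] [206.3 163.7] [602.2 428.1  85.5]
side [258 164  14  13 113] [264.8 169.7] [467.7 257.   85.5]
side [210 173  23  27 305] [221.1 185.8] [598.8 389.1  85.5]
side [199 337  23  28 461] [210.1 349.6] [ 455.3 1002.8   85.5]
[-3.14030621  0.30934813 -2.89223136]
```

>>> carry_out --plan '[{"tx":6,"ty":2.5,"tz":0,"rx":0,"ry":0,"rz":0},{"tx":6,"ty":2.5,"tz":0,"rx":0,"ry":0,"rz":0},{"tx":6,"ty":2.5,"tz":0,"rx":0,"ry":0,"rz":0},{"tx":7,"ty":3,"tz":0,"rx":0,"ry":0,"rz":0},{"tx":7,"ty":3,"tz":0,"rx":0,"ry":0,"rz":0},{"tx":7,"ty":3,"tz":0,"rx":0,"ry":0,"rz":0},{"tx":6,"ty":2.5,"tz":0,"rx":0,"ry":0,"rz":0},{"tx":6,"ty":2,"tz":0,"rx":0,"ry":0,"rz":0},{"tx":5,"ty":1,"tz":0,"rx":0,"ry":0,"rz":-0.035},{"tx":5,"ty":1,"tz":0,"rx":0,"ry":0,"rz":-0.035},{"tx":0,"ty":0,"tz":0,"rx":0,"ry":0,"rz":0},{"tx":0,"ty":0,"tz":0,"rx":0,"ry":0,"rz":0}]'

```text
time: 10.45
tool_pos: [493.1, 272.6, 49.7]
tcp_rot: [-3.14, 0.309, -2.961]
contact_force: [-0.6, -0.1, -0.5]
grip_width: 20.4
finger_force: 0.0
```

```bash
python3 look.py l5; python3 -c "
from h import *
print(bot.get_obs()['tcp_rot'])
# pixel mask of green liquid / caps hidden? crop blue count near expected
m=bot.camera_model('side')
im=cv2.imread('pics/l5_side.png').astype(int)
mk=((im[:,:,0]>80)&(im[:,:,2]<70)&(im[:,:,0]-im[:,:,1]>30)).astype('uint8')[140:200,225:280]
k,l,s,c=cv2.connectedComponentsWithStats(mk)
for i in range(1,k):
  if s[i][4]>5:print(s[i],c[i]+[225,140],ray(m,*(c[i]+[225,140]),85))
"
```

```text
10.45 [493.07580863 272.61884819  49.65559356] [-0.6047739  -0.05944691 -0.45006924]
scene [222 153  16  15 169] [229.5 159.2] [594.7 347.4  85.5]
scene [199 157  16  15 164] [206.3 163.7] [602.2 428.1  85.5]
side [241 165  13  13 118] [247.4 170.2] [530.  272.2  85.5]
side [210 173  23  27 299] [221. 186.] [598.9 390.   85.5]
side [199 337  23  28 465] [210.2 349.7] [ 455.1 1002.9   85.5]
[-3.14033725  0.30941923 -2.96154348]
[ 16  25  14  13 136] [247.36029412 170.72058824] [529.72003942 274.82777268  85.        ]
[  0  33   8  14 101] [228.27722772 179.3960396 ] [584.4908968  344.12755305  85.        ]
```

Green is at about (529,276), upright and lined up with the right cell. Finishing the push.

>>> carry_out --plan '[{"tx":5,"ty":1,"tz":0,"rx":0,"ry":0,"rz":-0.035},{"tx":5,"ty":1,"tz":0,"rx":0,"ry":0,"rz":-0.035},{"tx":6,"ty":1,"tz":0,"rx":0,"ry":0,"rz":-0.035},{"tx":6,"ty":1,"tz":0,"rx":0,"ry":0,"rz":-0.035},{"tx":6,"ty":1,"tz":0,"rx":0,"ry":0,"rz":-0.035},{"tx":6,"ty":0,"tz":0,"rx":0,"ry":0,"rz":-0.035},{"tx":6,"ty":0,"tz":0,"rx":0,"ry":0,"rz":-0.03},{"tx":6,"ty":0,"tz":0,"rx":0,"ry":0,"rz":0},{"tx":6,"ty":0,"tz":0,"rx":0,"ry":0,"rz":0},{"tx":5,"ty":0,"tz":0,"rx":0,"ry":0,"rz":0},{"tx":2,"ty":0,"tz":0,"rx":0,"ry":0,"rz":0},{"tx":0,"ty":0,"tz":0,"rx":0,"ry":0,"rz":0}]'

```text
time: 11.75
tool_pos: [552.3, 277.3, 49.7]
tcp_rot: [-3.14, 0.31, 3.081]
contact_force: [-1.4, -0.3, -0.5]
grip_width: 19.9
finger_force: 0.2
```

>>> carry_out --plan '[{"tx":0,"ty":0,"tz":0,"rx":0,"ry":0,"rz":0},{"tx":-10,"ty":0,"tz":0,"rx":0,"ry":0,"rz":0},{"tx":-20,"ty":0,"tz":0,"rx":0,"ry":0,"rz":0},{"tx":-30,"ty":0,"tz":30,"rx":0,"ry":0,"rz":0},{"tx":-30,"ty":0,"tz":35,"rx":0,"ry":0,"rz":0},{"tx":-30,"ty":0,"tz":35,"rx":0,"ry":0,"rz":0},{"tx":-30,"ty":0,"tz":30,"rx":0,"ry":0,"rz":0},{"tx":0,"ty":0,"tz":0,"rx":0,"ry":0,"rz":0},{"tx":0,"ty":0,"tz":0,"rx":0,"ry":0,"rz":0}]'

```text
time: 12.65
tool_pos: [401.5, 277.8, 180.5]
tcp_rot: [-3.142, 0.311, 3.082]
contact_force: [-0.7, -0.6, -0.7]
grip_width: 20.4
finger_force: 0.0
```

```bash
python3 look.py l6; python3 - <<'E'
from h import *
# green cap expected pixel vs found for x=587,y=276
for n in('scene','side'):
    m=bot.camera_model(n); print(n,[proj(m,(587,276,z)).round(1).tolist() for z in(70,104)])
E
```

```text
12.65 [401.51168639 277.811947   180.45115226] [-0.65439062 -0.62076581 -0.71717034]
scene [243 149  13  14 134] [250.  155.2] [588.3 273.3  85.5]
scene [222 153  16  15 162] [229.4 159.1] [595.8 347.2  85.5]
scene [199 157  16  15 161] [206.3 163.7] [602.5 427.9  85.5]
side [210 163  29  37 415] [224.2 181. ] [596.  357.3  85.5]
side [199 337  23  28 457] [210.1 349.5] [ 455.5 1002.6   85.5]
scene [[249.4, 159.4], [249.5, 150.9]]
side [[232.4, 172.8], [232.0, 165.0]]
```

```bash
python3 -c "
from plant import bot
print(bot.close_job())"
```

```text
the job is handed in; nothing more can be done
None
```

The orange bottle is in the middle cell (about 37 mm deep) and the green one in the right cell (about 35 mm), by camera and tool-position estimates. The parked bottle measured unmoved, the arm stayed clear of the timer and dish, and the job is handed in, but no verdict was returned.

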